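# Move a hot cassette tray with a lifter

### The job

The steel tray of tissue cassettes on the slide warmer is hot, so do not touch it with the gripper: pick up the flat lifter, work its blade under the tray (pushing the tray up against the warmer's back fence so that it cannot run away), lift it clear and carry it level. Set it down flat and gently on the two rails of the green cooling rack with both cassettes still in it, draw the lifter out, and lay the lifter back lengthwise on the blue mat. Leave everything else on the bench alone.

Things in the scene. Friction and masses are not known exactly. Their poses are not given: they have to be found in the camera images.
- lifter: Cranked spatula, 222 mm long, 200 g, loose, on the blue mat. Origin: centre of blade underside; x to the front edge, z up. Steel blade 50 wide, 2 thick (tip 1.5), x -45 to 42, flat at z 0. Neck rises from x -45 to -70. Orange handle 22 wide (y), z 42 to 62, x -65 to -180 mm. A leg at x -172 reaches down to z 0, so it stands level on a flat surface.
- lifter_grip (a point): point in the middle of the lifter's handle, at (-110, 0, 52) mm in the lifter's frame; a good place to grip from above, across y
- lifter_tip (a point): middle of the blade's front edge, underside, at (42, 0, 0) mm in the lifter's frame
- lifter_mid (a point): middle of the lifter's length, at (-69, 0, 0) mm in its frame
- tray: Shallow steel tray, about 140 g, loose on the warmer, x roughly along the warmer's x. Origin: centre of underside. Flat base 66 (x) by 92 (y), 2 mm thick, directly on the warmer; rims flare up and out at 30 degrees from the base's lower edges, to 90 by 116 overall, 9 mm high. A thin edge can run in under the rim.
- cassette_a: red plastic tissue cassette, loose in the tray, 40 x 28 mm, 7 mm high, 15 g; origin at the centre of its underside
- cassette_b: yellow plastic tissue cassette, loose in the tray, same size, origin likewise
- warmer: Slide warmer, fixed: white box 200 (x) by 180 (y) mm, flat dark plate on top at z 50 mm. Origin: centre of underside; its front faces -x, towards the robot. Along the back of the plate stands a steel fence 16 mm high, 172 mm long, front face at x +85 mm; the other sides are open.
- rack: Green rack, fixed: two rails along x, 120 long, 14 wide, centred at y +39 and -39 (64 mm clear between), tops at z 50 mm. Origin: centre of underside. Open between the rails from above and from the front (-x), but for a 6 mm high bar on the bench at x 50. Stops 12 mm high at the back ends, faces at x +52. The tray belongs centred on the rails, its x along theirs.
- mat: blue plastic mat, fixed, 270 mm (x) by 110 mm (y), 3 mm thick; origin: centre of its underside
- bottle: bystander: amber glass reagent bottle, 50 mm across, 85 mm tall; origin at the centre of its underside
- dish: bystander: closed round culture dish, clear with pink filling, 92 mm across, 16 mm tall; origin at the centre of its underside
- beaker: bystander: open glass beaker, 72 mm across, 95 mm tall; origin at the centre of its underside
- tube_rack: bystander: white test-tube rack with eight capped tubes, 80 x 170 mm, 118 mm tall; origin at the centre of its underside
- timer: bystander: small white bench timer, 60 x 70 mm, 22 mm tall; origin at the centre of its underside
- jar: bystander: white lidded plastic jar, 70 mm across, 110 mm tall; origin at the centre of its underside
Not all that is in view belongs to the job. There is more than one size of the tray; the job needs the larger. Of the things that look like the lifter, the smaller one is meant.

How it is judged:
By the outcome, as a careful person would: the job done as asked, in the order asked, and still so for the second after the job is handed in, with the robot touching nothing.
It also fails if it takes over 64 s, if anything falls off the work surface, if the arm or the gripper's body presses on something with over 40 N, if the wrist force passes 120 N, or if a joint passes its speed limit or range.

### The arm

A 6-joint arm with a two-finger parallel gripper is mounted at the origin on the work surface. World frame = base frame: x ahead of the robot, y to its left, z up, the work surface at z = 0. Lengths are in m, angles in rad, forces in N, time in s.
With the tool pointing down it reaches from about 0.35 to 0.975 m from the base axis. Payload 4.9 kg.
Tool frame: the origin (TCP) lies at the very end of the fingers, on their centre line; the grasp point (between the pads) lies 19 mm behind it; z points along the fingers, y is the line along which they close (so a half turn about z gives the same grasp; the last joint's range is limited). The gripper opens to 85 mm and grips with 20 to 120 N. Pads are 22 mm wide; open, the fingers measure 114 mm over their backs; the gripper's body (76 mm by 85 mm) begins 54 mm behind the grasp point. The pads swing forward as they close: fully open they stand 13 mm farther back than shut.
Start: joints at [1.043, 0.053, 1.613, -0, 1.476, -0.119], TCP at [0.248, 0.573, 0.198] pointing down, gripper open.
Joint ranges: [-3.01, 3.01], [-1.01, 2.22], [0.06, 2.58], [-1.02, 4.17], [0.09, 2.62], [-3.14, 3.14]. Speed limits (rad/s): [2.57, 2.57, 3.14, 3.14, 3.14, 3.14].

### API

Orientations are given as a rotation vector (axis times angle).
In Python, from station import get_obs, get_image, get_calibration, finish_job gives the robot as it stands.
- The arm moves only by the tool servo_tool, never from a script. Its argument "increments" is a list of rows, each a list of 5 numbers: the opening, from 0 (shut) to 1 (fully open), then the shift along the tool's x, y, z in mm, then the turn about the tool's z in degrees. In form: [[jaw, tx, ty, tz, spin], ...]. A call has 1 to 12 rows; each row shifts and turns the commanded pose from where the row before left it, along the tool's axes as they then stand; what a row does not reach is not made up. A row lasts 1/8 s, in which the tool goes at most 62.5 mm and 10.7 degrees, less where a joint would pass 70% of its speed; a pose out of reach is approached as far as the arm can. A call is refused whole if a number of a shift passes 62.5 or a number of a turn 10.7, either way. A call with a gripper value outside its range is refused whole. The fingers move at their own pace and stop on an object; "force" is the grip in N (left out, the last holds). Time passes only in rows, so rows that do not move let the fingers close. It gives the time, the measured TCP pose, the force, the opening and the grip force at its end, in the units of the state.
- get_obs(): the state, without advancing time (a new reading comes with each control period).
- get_image(name): name is "scene" or "top"; returns the picture (420x560x3 uint8, red, green, blue); there is no depth.
- get_calibration(name): a dict with "fx", "fy", "cx", "cy" (pixels), "R" (3x3) and "t" (3): a world point X has camera coordinates R X + t. Camera axes: x right, y down, z forward; pixel columns grow to the right and rows downward; lengths in m; the calibration is good to about 2 mm. A picture is of the moment at which its call begins. get_calibration takes no time and is no camera call.
- finish_job(): hands the job in; it is judged then, once.
The state is a dict: "t": time; "q": joint angles; "dq": joint speeds; "effort": joint torques, N m; "tool_pos": TCP position; "tool_rot": TCP orientation; "contact_force": force on the tool from outside, world axes, zero at the start; "wrist_torque": the same for the moment, N m; "opening": finger opening in m; "grip_force": force on a finger pad.
Only numpy, scipy, OpenCV 4.12 (cv2) and the standard library are available. Lean on these libraries where they do the work, as an engineer would, in place of code of your own. Each camera call takes 0.05 s, during which the arm holds its last target. There are 200 camera calls.

## Working session

There is one attempt and no reset: what is moved stays moved. The work goes in short steps, Python scripts to look and compute and a tool call to move; the robot and the scene stay as the last step left them, time stands still between calls to the robot, and variables do not carry over. Pictures are saved under pics/ and viewed, at most 10 in all, crops included, and the job is handed in when it is done.

Besides the shell and the picture viewer there is one more tool, called after ">>>" as name([rows], argument=value, ...), one row to a line, values as JSON. servo_tool: Moves the arm, as the interface text tells. Its arguments: {"type":"object","properties":{"increments":{"type":"array"},"force":{"type":"number"}},"required":["increments"]}

```bash
mkdir -p pics; ls
python3 - <<'E'
from station import *
import cv2
for n in("scene","top"):
    im=get_image(n); cv2.imwrite(f"pics/{n}0.png",cv2.resize(im[:,:,::-1],(800,600),interpolation=cv2.INTER_CUBIC)); cv2.imwrite(f"raw_{n}0.png",im[:,:,::-1])
    print(n,get_calibration(n))
print(get_obs())
E
```

```text
pics
scene {'fx': 409.38129434454623, 'fy': 409.38129434454623, 'cx': 277.4534984344867, 'cy': 209.74953831923114, 'R': array([[ 0.13204741,  0.99120386, -0.00885421],
       [ 0.8305148 , -0.11550791, -0.54488815],
       [-0.54111797,  0.06459751, -0.83846199]]), 't': array([-0.05712913, -0.3579064 ,  1.5542924 ])}
top {'fx': 396.96683548040846, 'fy': 396.96683548040846, 'cx': 277.846500216098, 'cy': 208.69447157820747, 'R': array([[ 0.02026901, -0.99975554, -0.00883371],
       [-0.99158724, -0.01897204, -0.1280422 ],
       [ 0.12784331,  0.01135469, -0.99172938]]), 't': array([-0.01744978,  0.49340233,  1.37922834])}
{'t': 0.1, 'q': array([ 1.04299843e+00,  5.33183869e-02,  1.61414143e+00, -3.81375563e-05,
        1.47599670e+00, -1.19023064e-01]), 'dq': array([ 0.00135043, -0.00106327, -0.00465307, -0.00260759, -0.0020869 ,
       -0.00053249]), 'effort': array([ 1.38073792e-04, -3.94904780e+01, -3.71364033e+01, -1.32350592e-04,
        3.89972629e-03,  9.36348471e-06]), 'tool_pos': array([0.24813814, 0.57295627, 0.19687805]), 'tool_rot': array([-6.37522009e-01, -3.07565716e+00,  2.79442401e-03]), 'contact_force': array([ 1.27784678,  0.22383892, -0.03984862]), 'wrist_torque': array([0.0050191 , 0.04917451, 0.01856868]), 'grip_force': 0.0, 'opening': 0.0853809510631973}
```

View pics/scene0.png

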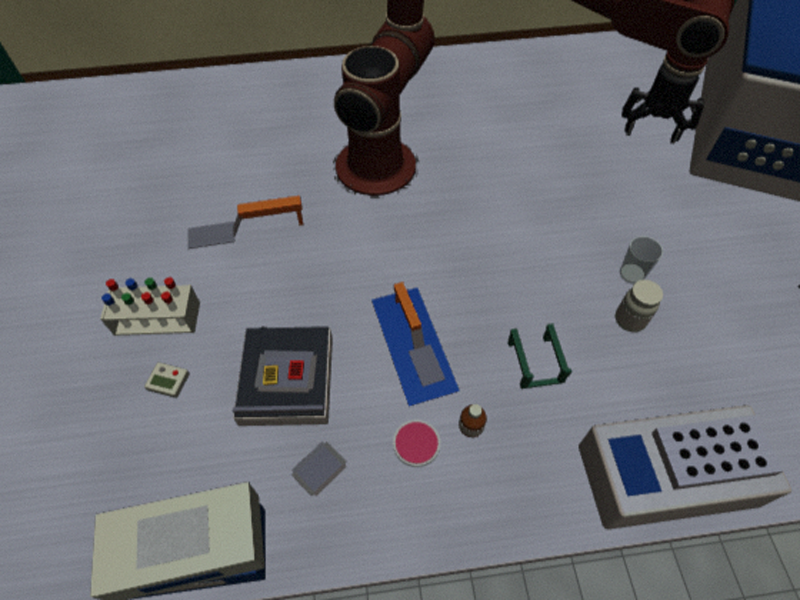

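View pics/top0.png

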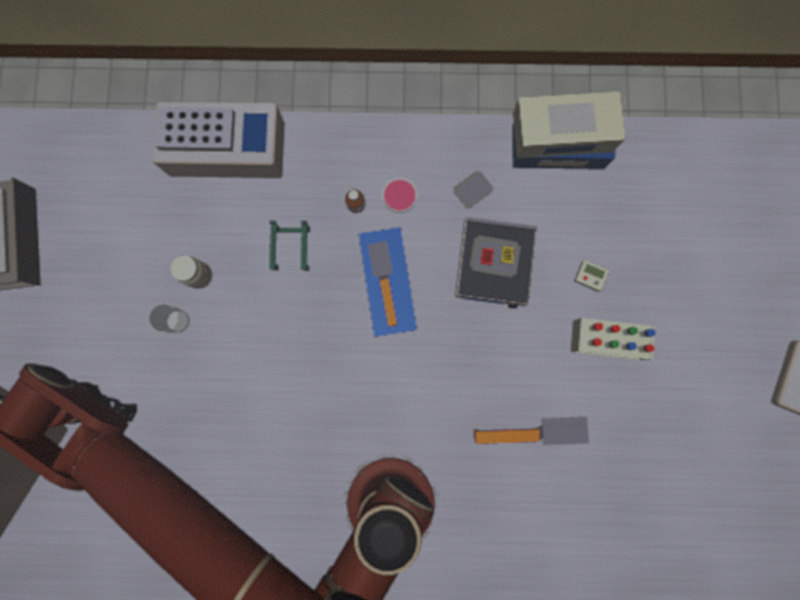

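Lifter look-alikes (800×600 scene px): small one on the mat (415,335), larger one at (245,215). Trays: on the warmer with cassettes (288,372), a smaller one on the bench (318,468). I choose the one on the mat and the one on the warmer, and check them in a close crop.

Run:
```python
import cv2,numpy as np
s=cv2.imread("raw_scene0.png");t=cv2.imread("raw_top0.png")
def crop(im,x,y,w=66,h=75,k=4): return cv2.resize(im[y:y+h,x:x+w],None,fx=k,fy=k,interpolation=cv2.INTER_CUBIC)
r1=np.hstack([crop(s,258,195),crop(s,165,225),crop(s,345,215)])
r2=np.hstack([crop(t,240,160),crop(t,316,145),crop(t,182,142)])
cv2.imwrite("pics/m1.png",cv2.convertScaleAbs(np.vstack([r1,r2]),alpha=1.6))
```

```text
(no output)
```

View pics/m1.png

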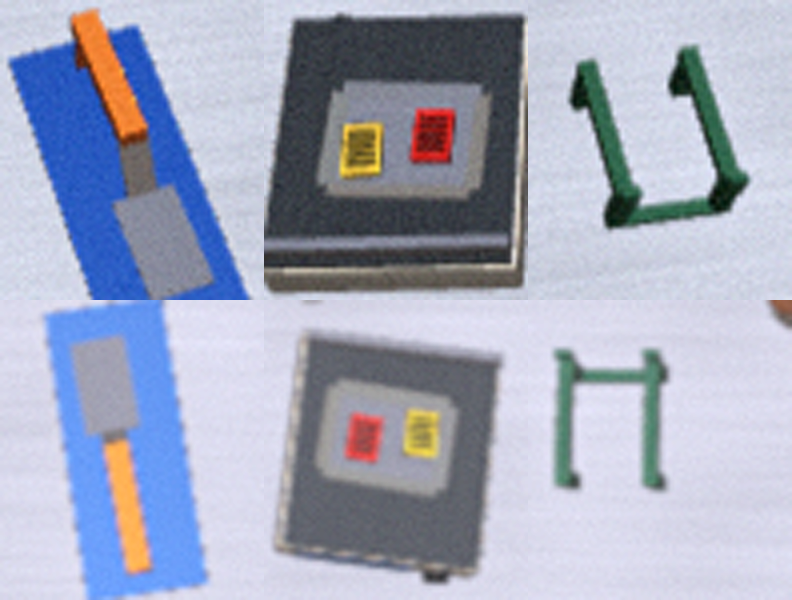

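The crop shows the small lifter on the mat (handle scene px ~ raw 283,215, blade 300,255), the big tray with red/yellow cassettes on the dark plate, and the open green rack. Now I fit poses to picked corners (both views).

```bash
cat > h.py <<'E'
import numpy as np,cv2
from station import get_obs,get_image,get_calibration
from scipy.optimize import least_squares,minimize
from scipy.spatial.transform import Rotation as Ro
C={n:get_calibration(n) for n in("scene","top")}
def proj(n,P):
    c=C[n];X=np.atleast_2d(P)@c["R"].T+c["t"];return np.c_[c["fx"]*X[:,0]/X[:,2]+c["cx"],c["fy"]*X[:,1]/X[:,2]+c["cy"]]
def place(p,M):
    x,y,z,a=p;c,s=np.cos(a),np.sin(a);M=np.asarray(M,float)/1e3
    return np.c_[x+c*M[:,0]-s*M[:,1],y+s*M[:,0]+c*M[:,1],z+M[:,2]]
def fit(obs,p0,zfix=None):
    # obs: {view:[(modelpt mm),(u,v)]}
    def f(p):
        if zfix is not None:p=[p[0],p[1],zfix,p[2]]
        return np.concatenate([(proj(n,place(p,[o[0] for o in L]))-np.array([o[1] for o in L])).ravel() for n,L in obs.items()])
    if zfix is not None:p0=[p0[0],p0[1],p0[3]]
    r=least_squares(f,p0,loss="soft_l1",f_scale=.5);return r.x,np.round(f(r.x).reshape(-1,2),1)
def off(L,x0,y0,px=0,py=0,k=4): return [(m,(x0+(u-px+.5)/k-.5,y0+(v-py+.5)/k-.5)) for m,(u,v) in L]
E
cat > m1.py <<'E'
from h import *
lift={"scene":off([((-180,11,62),(98,10)),((-180,-11,62),(72,15)),((-65,11,62),(147,130)),((-65,-11,62),(122,138)),((-45,-25,2),(114,202)),((-45,25,2),(173,185)),((42,25,1.5),(214,282)),((42,-25,1.5),(158,300))],258,195),
"top":off([((42,25,1.5),(70,343)),((42,-25,1.5),(127,337)),((-45,25,2),(86,434)),((-45,-25,2),(138,430)),((-65,11,62),(103,442)),((-65,-11,62),(127,438)),((-180,11,62),(127,573)),((-180,-11,62),(151,570))],240,160,0,300)}
p,r=fit(lift,[.5,0,.003,0]);print("lifter",p.round(4),r.tolist())
mat={"scene":off([((-135,-55,3),(10,58)),((-135,55,3),(138,27))],258,195),"top":off([((135,55,3),(45,315)),((135,-55,3),(162,305)),((-135,-55,3),(207,580)),((-135,55,3),(88,599))],240,160,0,300)}
p,r=fit(mat,[.5,0,0,0],0.);print("mat",p.round(4),r.tolist())
w={"scene":off([((-100,-90,50),(295,18)),((-100,90,50),(524,14))],165,225,264),"top":off([((100,90,66),(304,330)),((100,-90,66),(503,355)),((-100,90,50),(275,550)),((-100,-90,50),(475,575))],316,145,264,300)}
p,r=fit(w,[.6,-.3,0,0],0.);print("warmer",p.round(4),r.tolist());wp=p
k={"scene":off([((-60,-46,50),(577,66)),((-60,-32,50),(597,60)),((-60,32,50),(683,50)),((-60,46,50),(700,46))],345,215,528),"top":off([((60,46,62),(555,350)),((60,-46,62),(663,350)),((-60,46,50),(556,485)),((-60,-46,50),(660,487)),((-60,32,50),(573,485)),((-60,-32,50),(645,487))],182,142,528,300)}
p,r=fit(k,[.6,.3,0,0],);print("rack",p.round(4),r.tolist())
# tray mask fit
out=[(-45,-46,9),(-45,46,9),(-33,46,0),(-33,58,9),(33,58,9),(33,46,0),(45,46,9),(45,-46,9),(33,-46,0),(33,-58,9),(-33,-58,9),(-33,-46,0)]
D={}
for n,(x0,y0,w_,h_) in {"scene":(172,238,55,42),"top":(325,160,48,40)}.items():
    im=cv2.imread(f"raw_{n}0.png").astype(float)[y0:y0+h_,x0:x0+w_].max(2)
    dark=np.percentile(im,20);D[n]=(x0,y0,np.clip((im-dark)/40,0,1))
def cost(p):
    e=0
    for n,(x0,y0,m) in D.items():
        q=proj(n,place([p[0],p[1],p[3],p[2]],out))-[x0,y0];S=8
        b=np.zeros((m.shape[0]*S,m.shape[1]*S),np.float32);cv2.fillPoly(b,[np.int32(np.round((q+.5)*S*16))],1,shift=4)
        q0=q.mean(0);yy,xx=np.mgrid[:m.shape[0],:m.shape[1]];near=(abs(xx-q0[0])<24)&(abs(yy-q0[1])<18)
        b=cv2.resize(b,m.shape[::-1],interpolation=cv2.INTER_AREA);e+=((cv2.GaussianBlur(b,(0,0),.6)-m)**2).sum()
    return e
c0=proj("top",[[wp[0],wp[1],.05]]);print(c0)
best=min((minimize(cost,[wp[0]+dx,wp[1]+dy,wp[2],.05],method="Nelder-Mead",options=dict(initial_simplex=[[wp[0]+dx,wp[1]+dy,wp[2],.05],[wp[0]+dx+.01,wp[1]+dy,wp[2],.05],[wp[0]+dx,wp[1]+dy+.01,wp[2],.05],[wp[0]+dx,wp[1]+dy,wp[2]+.1,.05],[wp[0]+dx,wp[1]+dy,wp[2],.06]],maxiter=400)) for dx in(-.02,.01) for dy in(-.01,.01)),key=lambda r:r.fun)
print("tray x y yaw z",best.x.round(4),best.fun)
E
python3 m1.py
```

```text
lifter [ 0.6017  0.0403 -0.0034  0.1974] [[-0.2, -0.3], [-0.4, 0.4], [0.3, -0.3], [-0.5, -0.2], [-0.8, 0.3], [-0.2, -0.1], [-0.1, 0.0], [-2.0, 0.6], [-0.3, 0.2], [-1.2, -0.6], [-0.3, 0.4], [0.2, -1.0], [-0.5, 0.4], [-0.3, 0.3], [-0.8, -0.1], [-0.5, -0.5]]
mat [0.5454 0.0196 0.168 ] [[-0.7, -0.3], [-0.3, -1.0], [-0.2, -1.5], [0.0, -3.3], [-0.1, 0.2], [-0.6, -0.0]]
warmer [ 0.5897 -0.2492 -0.1117] [[-0.9, -2.2], [1.7, -2.6], [-0.5, -1.5], [0.7, -1.3], [-0.4, -0.2], [0.8, 0.2]]
rack [ 0.6221  0.2688 -0.0107  0.0048] [[-0.5, -0.8], [-1.0, 0.2], [-1.8, 0.1], [-1.5, 0.5], [0.2, -0.0], [-1.1, 0.3], [-0.8, -0.1], [-1.0, -0.3], [-1.1, -0.1], [-1.2, -0.3]]
[[346.69925027 182.37516399]]
tray x y yaw z [ 0.6017 -0.2458 -0.1693  0.0458] 93.97301320298354
```

```bash
cat > m2.py <<'E'
import sys
from h import *
from scipy.ndimage import map_coordinates,gaussian_filter
MOD={ # name:(z,[edges])
"mat":(0,[((-135,-55,3),(135,-55,3)),((-135,55,3),(135,55,3)),((-135,-55,3),(-135,55,3)),((135,-55,3),(135,55,3))]),
"lifter":(.003,[((-180,11,62),(-65,11,62)),((-180,-11,62),(-65,-11,62)),((-180,-11,62),(-180,11,62)),((-45,25,2),(42,25,1.5)),((-45,-25,2),(42,-25,1.5)),((42,-25,1.5),(42,25,1.5)),((-45,-25,2),(-45,-12,2)),((-45,12,2),(-45,25,2))]),
"warmer":(0,[((-100,-90,50),(-100,90,50)),((-100,-90,50),(70,-90,50)),((-100,90,50),(70,90,50)),((85,-80,66),(85,80,66))]),
"tray":(.05,[((-45,-46,9),(-45,46,9)),((45,-46,9),(45,46,9)),((-33,58,9),(33,58,9)),((-33,-58,9),(33,-58,9))]),
"rack":(0,[((-60,s*y,50),(48,s*y,50)) for s in(1,-1) for y in(32,46)]+[((-60,s*32,50),(-60,s*46,50)) for s in(1,-1)])}
P0={"mat":[.5454,.0196,.17],"lifter":[.6017,.0403,.19],"warmer":[.5897,-.2492,-.12],"tray":[.6017,-.2458,-.17],"rack":[.6221,.2688,0.]}
IM={n:gaussian_filter(cv2.imread(f"raw_{n}0.png").astype(float),(.7,.7,0)) for n in C}
names=list(MOD);p=np.array([P0[n] for n in names]).ravel();T0={n:C[n]["t"].copy() for n in C}
def samples(name):
    return [np.linspace(a,b,14)[1:-1] for a,b in MOD[name][1]]
def pose(p,i):return [p[3*i],p[3*i+1],MOD[names[i]][0],p[3*i+2]]
shift={n:np.zeros(3) for n in C}
for it in range(14):
    R=[3,2,1.6][min(it//3,2)];M=[]
    for v in C:
        C[v]["t"]=T0[v]+shift[v]
        for i,nm in enumerate(names):
            for S in samples(nm):
                q=proj(v,place(pose(p,i),S));d=q[-1]-q[0];nn=np.array([-d[1],d[0]])/np.hypot(*d)
                s=np.arange(-R-.5,R+.51,.1);prof=np.array([[map_coordinates(IM[v][:,:,c],[qq[1]+s*nn[1],qq[0]+s*nn[0]],order=1) for c in range(3)] for qq in q])
                g=np.abs(prof[:,:,10:]-prof[:,:,:-10]).sum(1);sc=s[5:-5]
                g=g*np.exp(-.5*(sc/R)**2)
                # whole-edge profile is better than single points
                k=g.argmax(1)
                for j in range(len(q)):
                    if g[j].max()>25:M.append((v,i,S[j],nn,q[j]@nn+sc[k[j]]))
    V=list(C)
    def f(x):
        r=[]
        for v in V:C[v]["t"]=T0[v]+x[15+3*V.index(v):18+3*V.index(v)]
        for v in V:
            for i in range(5):
                L=[m for m in M if m[0]==v and m[1]==i]
                if L:r+=list((proj(v,place(pose(x,i),[m[2] for m in L]))*[m[3] for m in L]).sum(1)-[m[4] for m in L])
        return np.r_[r]
    def ff(x):
        r=f(x);r=np.sign(r)*np.sqrt(2*.25*(np.sqrt(1+(r/.5)**2)-1));return np.r_[r,x[15:]/.0015]
    x=least_squares(ff,np.r_[p,shift[V[0]],shift[V[1]]]).x;p=x[:15];shift={v:x[15+3*k:18+3*k] for k,v in enumerate(V)}
r=f(x)
for i,nm in enumerate(names):
    print(nm,p[3*i:3*i+3].round(4))
    for v in V:
        o=0
        idx=[k for k,m in enumerate(M) if m[0]==v and m[1]==i];print("  ",v,len(idx),np.median(np.abs(r[idx])).round(2))
print(shift)
pan=[]
for v,boxes in {"scene":[(256,192),(163,225),(345,212)],"top":[(245,158),(314,147),(178,142)]}.items():
    row=[]
    for b,(x0,y0) in enumerate(boxes):
        w,h,k=66,75,4
        c=cv2.resize(cv2.imread(f"raw_{v}0.png")[y0:y0+h,x0:x0+w],None,fx=k,fy=k,interpolation=cv2.INTER_CUBIC);c=cv2.convertScaleAbs(c,alpha=1.5)
        for i in [[0,1],[2,3],[4]][b]:
            for e in MOD[names[i]][1]:
                q=(proj(v,place(pose(p,i),e))-[x0,y0]+.5)*k-.5
                cv2.line(c,*[tuple(int(z) for z in t) for t in q.round()],(0,255,0) if i!=4 else (0,0,255),1)
        row.append(c)
    pan.append(np.hstack(row))
cv2.imwrite("pics/fit.png",np.vstack(pan))
E
python3 m2.py
```

```text
mat [0.5442 0.0198 0.1732]
   scene 46 0.15
   top 48 0.2
lifter [0.602  0.0399 0.2077]
   scene 96 0.1
   top 89 0.1
warmer [ 0.594  -0.2472 -0.1146]
   scene 48 0.3
   top 48 0.3
tray [ 0.6023 -0.2454 -0.1696]
   scene 48 0.2
   top 48 0.11
rack [0.622  0.2664 0.0193]
   scene 72 0.41
   top 70 0.2
{'scene': array([ 0.00083045,  0.00242443, -0.00031845]), 'top': array([ 0.00047725,  0.00230595, -0.00014597])}
```

View pics/fit.png

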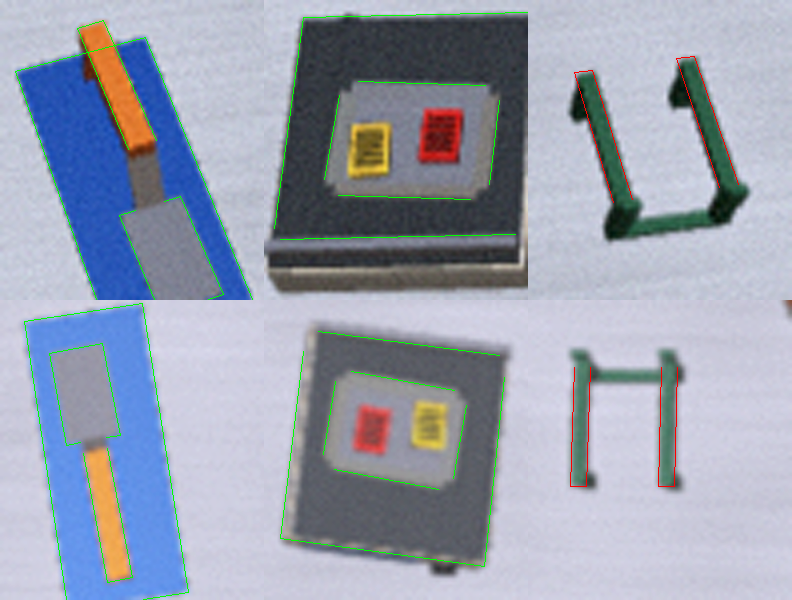

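The overlays fit the mat, lifter, warmer and tray closely. The rack's yaw looks slightly off, so I refit it with a green mask and compute the first move.

```bash
cat > m3.py <<'E'
from h import *
C["scene"]["t"]=C["scene"]["t"]+[.00083,.00242,-.0003];C["top"]["t"]=C["top"]["t"]+[.00048,.0023,-.00015]
def box(x0,x1,y0,y1,z0,z1):return [(x,y,z) for x in(x0,x1) for y in(y0,y1) for z in(z0,z1)]
def cost(p,views):
    e=0
    for v in views:
        x0,y0,w,h={"top":(178,142,66,75),"scene":(345,212,66,75)}[v]
        im=cv2.imread(f"raw_{v}0.png").astype(float)[y0:y0+h,x0:x0+w];im=cv2.GaussianBlur(im,(0,0),.5)
        m=np.clip((im[:,:,1]-im[:,:,2])/np.maximum(im.sum(2),30)/.12,0,1)
        S=8;b=np.zeros((h*S,w*S),np.float32)
        for s in(1,-1):
            for B in(box(-60,60,s*39-7,s*39+7,p[3],50),box(52,60,s*39-7,s*39+7,0,62),box(-60,-52,s*39-7,s*39+7,0,50)):
                q=(proj(v,place([p[0],p[1],0,p[2]],B))-[x0,y0]+.5)*S;cv2.fillConvexPoly(b,cv2.convexHull(np.int32(q.round())),1)
        q=(proj(v,place([p[0],p[1],0,p[2]],box(47,53,-39,39,0,6)))-[x0,y0]+.5)*S;cv2.fillConvexPoly(b,cv2.convexHull(np.int32(q.round())),1)
        e+=((cv2.GaussianBlur(cv2.resize(b,(w,h),interpolation=cv2.INTER_AREA),(0,0),.6)-m)**2).sum()
    return e
for V in(["top"],["scene"],["top","scene"]):
    r=min((minimize(cost,[.622,.2664,a,40],args=(V,),method="Nelder-Mead",options=dict(initial_simplex=[[.622,.2664,a,40],[.63,.2664,a,40],[.622,.274,a,40],[.622,.2664,a+.05,40],[.622,.2664,a,30]])) for a in(-.03,.02)),key=lambda r:r.fun);print(V,r.x.round(4),r.fun)
o=get_obs();R=Ro.from_rotvec(o["tool_rot"]).as_matrix();print(R.round(3))
for n,px,z in(("jar",(185,270),.1),("beaker",(165,318),.09),("bottle",(355,197),.08)):
    c=C["top"];d=c["R"].T@[(px[0]*.7-c["cx"])/c["fx"],(px[1]*.7-c["cy"])/c["fy"],1];o_=-c["R"].T@c["t"];print(n,(o_+d*(z-o_[2])/d[2]).round(3))
E
python3 m3.py
```

```text
['top'] [6.23800e-01 2.67400e-01 1.85000e-02 4.98046e+01] 38.994459466801615
['scene'] [6.22200e-01 2.67600e-01 1.70000e-03 4.55854e+01] 64.45674985281276
['top', 'scene'] [6.23100e-01 2.67400e-01 1.24000e-02 4.59614e+01] 112.47117710135254
[[-0.918  0.397 -0.001]
 [ 0.397  0.918 -0.002]
 [ 0.    -0.002 -1.   ]]
jar [0.545 0.5   0.1  ]
beaker [0.43  0.544 0.09 ]
bottle [0.739 0.1   0.08 ]
```

>>> servo_tool([
  [1,0,0,0,-8.8],
  [1,0,0,0,-8.8],
  [1,0,0,0,-8.8],
  [1,0,0,0,-8.9],
])

```text
t: 0.6
tool_pos: [0.2482, 0.5731, 0.1972]
tool_rot: [0.333, -3.123, 0.002]
contact_force: [-0.5, 0.2, 0.8]
opening: 0.0856
grip_force: 0.0
```

>>> servo_tool([
  [1,-10.5,-49.5,0,0],
  [1,-10.5,-49.5,0,0],
  [1,-10.5,-49.5,0,0],
  [1,-10.5,-49.5,0,0],
  [1,-10.5,-49.5,0,0],
  [1,-10.5,-49.5,0,0],
  [1,-10.5,-49.5,0,0],
  [1,-10.5,-49.5,0,0],
  [1,-10.5,-49.5,10,0],
  [1,-10.5,-49.5,20,0],
  [1,-10.5,-49.5,30,0],
  [1,-11,-50,30,0],
])

```text
t: 2.1
tool_pos: [0.4949, 0.0162, 0.1071]
tool_rot: [-0.325, 3.124, 0.0]
contact_force: [0.1, 0.6, -0.1]
opening: 0.0853
grip_force: 0.0
```

>>> servo_tool([
  [1,0,0,0,0],
  [1,0,0,0,0],
])

```text
t: 2.35
tool_pos: [0.4943, 0.0179, 0.1078]
tool_rot: [0.324, -3.124, -0.001]
contact_force: [0.3, -0.1, 0.1]
opening: 0.0856
grip_force: 0.0
```

```bash
cat > dl.py <<'E'
# usage: dl.py x y yaw z : lifter-frame target (held, grip at -110,0,33+G) -> tool increments
import sys
from h import *
np.set_printoptions(suppress=True)
def state():
    o=get_obs();R=Ro.from_rotvec(o["tool_rot"]).as_matrix();yaw=np.arctan2(-R[1,0],-R[0,0]);return o,R,yaw
def go(x,y,yaw,z):
    o,R,y0=state();tgt=np.array([x-.11*np.cos(yaw),y-.11*np.sin(yaw),z])
    d=(tgt-o["tool_pos"])*1e3;Ry=Ro.from_euler("z",yaw-y0).as_matrix()@R
    print("t",o["t"],"pos",o["tool_pos"].round(4),"yaw",y0.round(4),"F",o["contact_force"].round(1),"open",o["opening"].round(4))
    print("spin first",np.degrees(y0-yaw).round(2),"then tool shift mm",(Ry.T@d).round(1))
if __name__=="__main__":go(*map(float,sys.argv[1:5]))
E
python3 dl.py .602 .0399 .2077 .0345
```

```text
Traceback (most recent call last):
  File "dl.py", line 12, in <module>
    if __name__=="__main__":go(*map(float,sys.argv[1:5]))
                            ~~^^^^^^^^^^^^^^^^^^^^^^^^^^^
  File "dl.py", line 10, in go
    print("t",o["t"],"pos",o["tool_pos"].round(4),"yaw",y0.round(4),"F",o["contact_force"].round(1),"open",o["opening"].round(4))
                                                                                                           ^^^^^^^^^^^^^^^^^^
AttributeError: 'float' object has no attribute 'round'
```

>>> servo_tool([
  [1,0,0,25,0],
  [1,0,0,25,0],
  [1,0,0,15,0],
  [1,0,0,8.5,0],
  [1,0,0,0,0],
])

```text
t: 2.98
tool_pos: [0.4945, 0.0181, 0.0346]
tool_rot: [0.326, -3.124, -0.0]
contact_force: [-0.4, 0.1, -0.5]
opening: 0.0854
grip_force: 0.0
```

>>> servo_tool([
  [0,0,0,0,0],
  [0,0,0,0,0],
  [0,0,0,0,0],
  [0,0,0,0,0],
  [0,0,0,0,0],
  [0,0,0,0,0],
], force=110)

```text
t: 3.72
tool_pos: [0.4946, 0.0177, 0.0345]
tool_rot: [-0.325, 3.125, -0.0]
contact_force: [0.2, 0.4, -0.3]
opening: -0.0003
grip_force: 0.0
```

```bash
sed -i 's/o\["opening"\].round(4)/o["opening"],o["grip_force"]/' dl.py; python3 dl.py .602 .0399 .2077 .034
```

```text
t 3.725 pos [0.4946 0.0177 0.0345] yaw 0.2072 F [ 0.2  0.4 -0.3] open -0.0002519584136438887 0.0
spin first -0.03 then tool shift mm [ 0.3 -0.4  0.5]
```

Run:
```python
from station import *
import cv2,numpy as np
s=get_image("scene")[:,:,::-1];t=get_image("top")[:,:,::-1]
cv2.imwrite("raw_scene1.png",s);cv2.imwrite("raw_top1.png",t)
a=cv2.resize(s[150:300,245:345],None,fx=4,fy=4,interpolation=cv2.INTER_CUBIC);b=cv2.resize(t[130:280,225:325],None,fx=4,fy=4,interpolation=cv2.INTER_CUBIC)
cv2.imwrite("pics/g1.png",cv2.convertScaleAbs(np.hstack([a,b]),alpha=1.6))
```

```text
(no output)
```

View pics/g1.png

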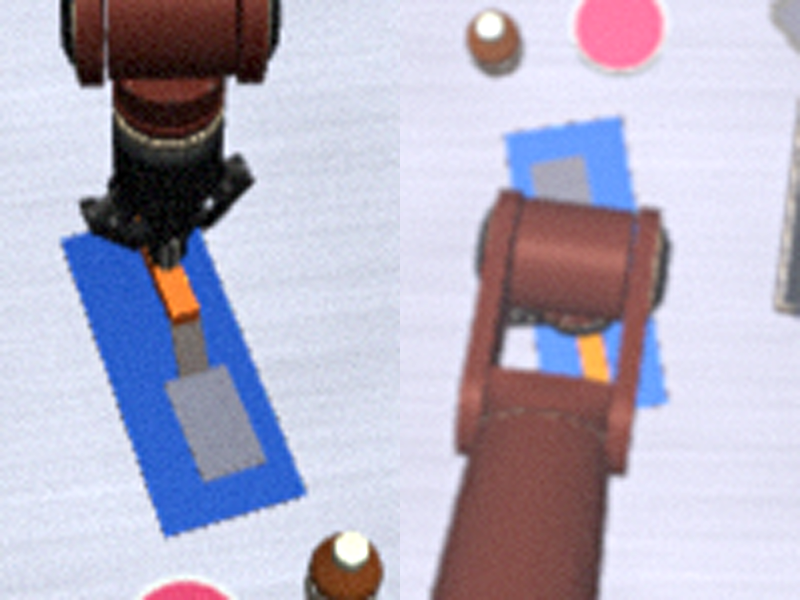

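Run:
```python
from h import *
C["scene"]["t"]=C["scene"]["t"]+[.00083,.00242,-.0003]
for z in(.0345,.05,.065,.08):print(z,((proj("scene",[[.4946,.0177,z]])-[245,150])*4).round(0))
print(((proj("scene",place([.602,.0399,.003,.2077],[(-110,0,62),(-65,11,62),(-65,-11,62),(-180,0,62),(-65,-11,42),(42,25,1.5),(42,-25,1.5)]))-[245,150])*4).round(0))
o=get_obs();print(o["tool_pos"],o["q"],o["opening"])
```

```text
0.0345 [[164. 284.]]
0.05 [[164. 273.]]
0.065 [[164. 263.]]
0.08 [[164. 252.]]
[[164. 262.]
 [199. 307.]
 [171. 315.]
 [133. 191.]
 [170. 329.]
 [266. 460.]
 [202. 481.]]
[0.49454731 0.01774812 0.03445367] [-1.14645027e-01 -9.76742306e-02  2.04850138e+00  1.68255330e-05
  1.19087133e+00 -1.89269649e+00] -8.991011563513993e-05
```

The picture shows the gripper in line with the handle, with the tips at about px (167,262), right where the handle top at the grip point projects. The lifter hasn't moved, and the fingers read fully shut. A small lift will tell whether it is held.

>>> servo_tool([
  [0,0,0,-10,0],
  [0,0,0,-10,0],
  [0,0,0,-10,0],
  [0,0,0,0,0],
])

```text
t: 4.32
tool_pos: [0.4958, 0.0176, 0.0662]
tool_rot: [-0.325, 3.122, -0.001]
contact_force: [-0.2, -0.1, -0.6]
opening: 0.0002
grip_force: 0.0
```

Run:
```python
from station import *
import cv2,numpy as np
s=get_image("scene")[:,:,::-1]
cv2.imwrite("raw_scene2.png",s)
s0=cv2.imread("raw_scene1.png")
f=lambda s:cv2.resize(s[185:245,255:305],None,fx=8,fy=8,interpolation=cv2.INTER_CUBIC)
cv2.imwrite("pics/g2.png",cv2.convertScaleAbs(np.hstack([f(s0),f(s)]),alpha=2.5))
```

```text
(no output)
```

View pics/g2.png

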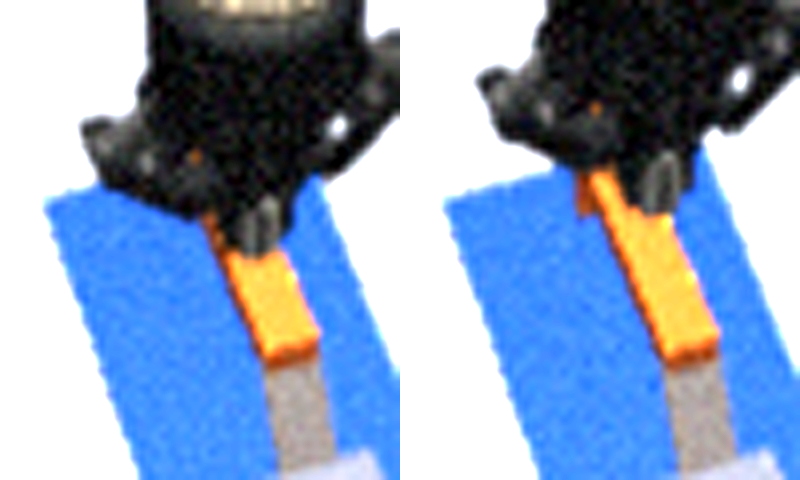

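The fingers are shut above the handle, and the lifter is untouched. I check the reported TCP against the start picture and now.

Run:
```python
from h import *
C["scene"]["t"]=C["scene"]["t"]+[.00083,.00242,-.0003]
for z in(.197,.21,.225,.24):
  p=np.array([.248,.573,z]);d=np.array([.397,.918,0])*.05
  print(z,proj("scene",[p-d,p,p+d]).round(1).tolist())
a=cv2.imread("raw_scene0.png");b=cv2.imread("raw_scene2.png")
f=lambda s,x,y:cv2.resize(s[y:y+75,x:x+66],None,fx=6,fy=6,interpolation=cv2.INTER_CUBIC)
A=f(a,425,40);B=f(b,255,165)
for im,x0,y0,p,d in((A,425,40,[.248,.573],[.397,.918]),(B,255,165,[.4958,.0176],[-.206,.9785])):
  for z,c in(((.197,(0,0,255)),(.227,(0,255,0))) if x0==425 else ((.0662,(0,0,255)),(.096,(0,255,0)))):
    q=((proj("scene",[[p[0]+s*d[0]*.05,p[1]+s*d[1]*.05,z] for s in(-1,0,1)])-[x0,y0]+.5)*6).round().astype(int)
    for u in q:cv2.circle(im,tuple(int(k) for k in u),3,c,-1)
cv2.imwrite("pics/tcp.png",cv2.convertScaleAbs(np.hstack([A,B]),alpha=2))
```

```text
0.197 [[433.3, 104.4], [449.5, 107.4], [465.8, 110.3]]
0.21 [[434.5, 101.3], [450.9, 104.2], [467.4, 107.2]]
0.225 [[436.0, 97.6], [452.6, 100.5], [469.3, 103.5]]
0.24 [[437.6, 93.9], [454.3, 96.8], [471.2, 99.7]]
```

View pics/tcp.png

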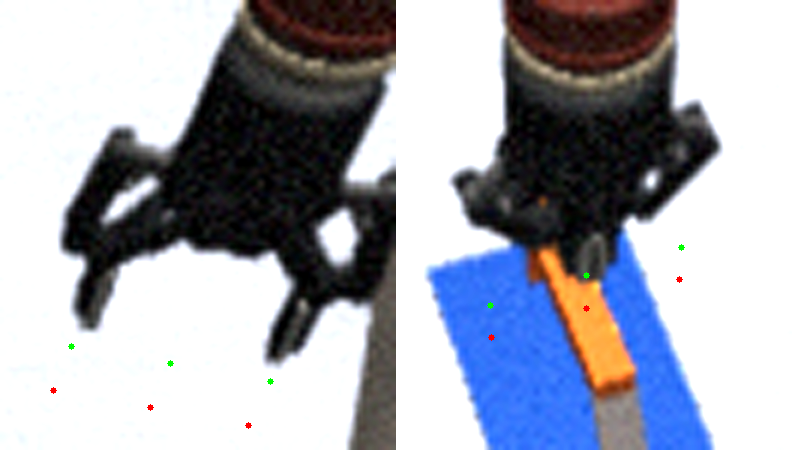

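The reported TCP lies about 29 mm beyond the real fingertips. The tips match TCP+0.029 in z both when shut and when open (13 mm further back); xy agrees. I correct for it by opening and descending to a reported z of about 0.005.

>>> servo_tool([
  [1,0,0,0,0],
  [1,0,0,0,0],
  [1,0,0,0,0],
  [1,0,0,0,0],
  [1,0,0,0,0],
  [1,0,0,0,0],
])

```text
t: 5.12
tool_pos: [0.4946, 0.0177, 0.0645]
tool_rot: [0.325, -3.125, -0.0]
contact_force: [0.2, -0.8, 0.1]
opening: 0.0857
grip_force: 0.0
```

>>> servo_tool([
  [1,0,0,20,0],
  [1,0,0,20,0],
  [1,0,0,14,0],
  [1,0,0,6,0],
  [1,0,0,0,0],
])

```text
t: 5.75
tool_pos: [0.4945, 0.0178, 0.0044]
tool_rot: [0.325, -3.124, -0.0]
contact_force: [-0.2, -0.6, 0.4]
opening: 0.0857
grip_force: 0.0
```

>>> servo_tool([
  [0,0,0,0,0],
  [0,0,0,0,0],
  [0,0,0,0,0],
  [0,0,0,0,0],
  [0,0,0,0,0],
  [0,0,0,0,0],
], force=110)

```text
t: 6.5
tool_pos: [0.4951, 0.0175, 0.0051]
tool_rot: [-0.325, 3.124, -0.001]
contact_force: [-0.9, -0.9, 4.7]
opening: 0.02
grip_force: 108.3
```

>>> servo_tool([
  [0,0,0,-10,0],
  [0,0,0,-20,0],
  [0,0,0,-30,0],
  [0,0,0,-30,0],
  [0,0,0,-20,0],
  [0,0,0,-5,6.1],
  [0,0,0,0,6.1],
  [0,0,0,0,6.2],
  [0,0,0,0,0],
])

```text
t: 7.62
tool_pos: [0.4939, 0.018, 0.1189]
tool_rot: [-0.177, -3.135, -0.001]
contact_force: [0.1, -0.2, -2.4]
opening: 0.0205
grip_force: 107.7
```

Run:
```python
from dl import *
w=np.array([.594,-.2472]);a=-.1146
def W(x,y):return w+[x*np.cos(a)-y*np.sin(a),x*np.sin(a)+y*np.cos(a)]
x,y=W(-.097,.0027);go(x,y,a,.075)
for v in("scene","top"):cv2.imwrite(f"raw_{v}3.png",get_image(v)[:,:,::-1])
```

```text
t 7.625 pos [0.4939 0.018  0.1189] yaw -0.1125 F [ 0.1 -0.2 -2.4] open 0.02046559778114842 107.65080213546753
spin first 0.12 then tool shift mm [  77.1 -249.3   43.9]
```

>>> servo_tool([
  [0,6,-20,0,0.1],
  [0,12,-40,0,0],
  [0,13,-42,0,0],
  [0,13,-42,0,0],
  [0,13,-42,0,0],
  [0,12,-40,5,0],
  [0,8,-23,15,0],
  [0,0,0,10,0],
  [0,0,0,0,0],
])

```text
t: 8.85
tool_pos: [0.3888, -0.2196, 0.0883]
tool_rot: [-0.18, -3.135, -0.003]
contact_force: [-0.7, -0.5, -2.6]
opening: 0.0201
grip_force: 108.1
```

Run:
```python
from dl import *
w=np.array([.594,-.2472]);a=-.1146
def W(x,y):return w+[x*np.cos(a)-y*np.sin(a),x*np.sin(a)+y*np.cos(a)]
x,y=W(-.097,.0027);go(x,y,a,.052)
pan=[]
C["scene"]["t"]=C["scene"]["t"]+[.00083,.00242,-.0003];C["top"]["t"]=C["top"]["t"]+[.00048,.0023,-.00015]
o,R,yw=state();p=o["tool_pos"];L=[p[0]+.11*np.cos(yw),p[1]+.11*np.sin(yw),p[2]-.002,yw];print(L)
E_=[((-45,25,2),(42,25,1.5)),((-45,-25,2),(42,-25,1.5)),((42,-25,1.5),(42,25,1.5)),((-45,-25,2),(-45,25,2))]
for v,(x0,y0) in {"scene":(150,185),"top":(300,140)}.items():
    im=get_image(v)[:,:,::-1];cv2.imwrite(f"raw_{v}4.png",im);k=5
    c=cv2.convertScaleAbs(cv2.resize(im[y0:y0+110,x0:x0+80],None,fx=k,fy=k,interpolation=cv2.INTER_CUBIC),alpha=1.6)
    for e in E_:
        q=(proj(v,place(L,e))-[x0,y0]+.5)*k;cv2.line(c,*[tuple(int(z) for z in t) for t in q.round()],(0,255,0),1)
    pan.append(c)
cv2.imwrite("pics/w1.png",np.hstack(pan))
```

```text
t 8.85 pos [ 0.3888 -0.2196  0.0883] yaw -0.1149 F [-0.7 -0.5 -2.6] open 0.020063427690170426 108.13616037368774
spin first -0.02 then tool shift mm [-0.  -1.3 36.3]
[np.float64(0.4981239586195796), np.float64(-0.23220794821266671), np.float64(0.08631834166957407), np.float64(-0.11487153986488055)]
```

View pics/w1.png

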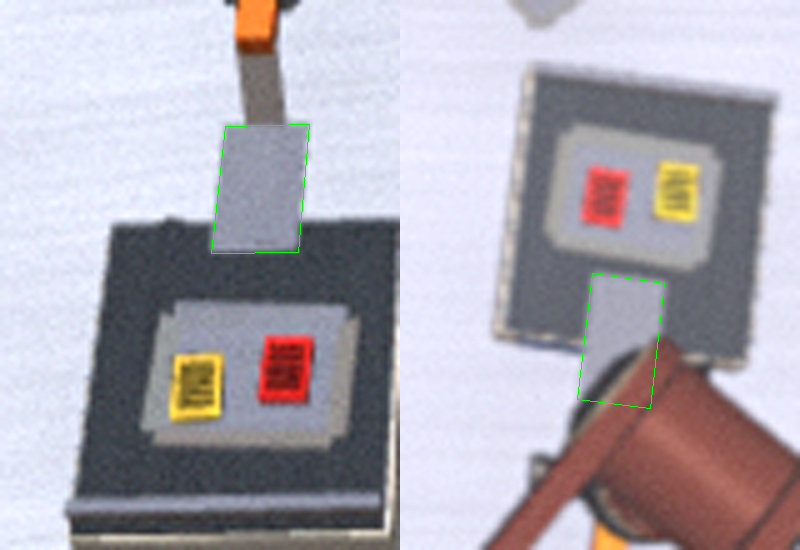

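The picture shows the held blade exactly on the model outline, in front of and centred on the tray. Now a guarded descent to the plate.

>>> servo_tool([
  [0,0,-1.3,12,0],
  [0,0,0,12,0],
  [0,0,0,6,0],
  [0,0,0,2,0],
  [0,0,0,0,0],
])

```text
t: 9.57
tool_pos: [0.3893, -0.222, 0.0575]
tool_rot: [-0.181, -3.136, -0.0]
contact_force: [0.6, -0.4, -2.4]
opening: 0.0203
grip_force: 108.1
```

>>> servo_tool([
  [0,0,0,1,0],
  [0,0,0,1,0],
  [0,0,0,0,0],
])

```text
t: 9.95
tool_pos: [0.3893, -0.222, 0.0556]
tool_rot: [0.181, 3.136, -0.0]
contact_force: [-0.5, -0.0, -1.0]
opening: 0.02
grip_force: 108.1
```

>>> servo_tool([
  [0,0,0,1,0],
  [0,0,0,0,0],
])

```text
t: 10.2
tool_pos: [0.3892, -0.222, 0.0544]
tool_rot: [-0.181, -3.136, -0.0]
contact_force: [0.6, -0.0, -2.5]
opening: 0.0202
grip_force: 108.1
```

>>> servo_tool([
  [0,0,0,1,0],
  [0,0,0,0,0],
])

```text
t: 10.45
tool_pos: [0.3892, -0.222, 0.0534]
tool_rot: [-0.181, -3.136, -0.0]
contact_force: [-0.2, -1.5, -1.9]
opening: 0.0202
grip_force: 108.1
```

>>> servo_tool([
  [0,0,0,1,0],
  [0,0,0,0,0],
])

```text
t: 10.7
tool_pos: [0.3892, -0.222, 0.0524]
tool_rot: [-0.182, -3.136, -0.0]
contact_force: [-0.3, 0.5, -2.7]
opening: 0.0204
grip_force: 108.1
```

>>> servo_tool([
  [0,0,0,1,0],
  [0,0,0,0,0],
])

```text
t: 10.95
tool_pos: [0.3895, -0.2222, 0.0519]
tool_rot: [0.181, 3.136, -0.0]
contact_force: [-0.8, 0.9, -0.2]
opening: 0.0199
grip_force: 108.4
```

>>> servo_tool([
  [0,0,0,0.7,0],
  [0,0,0,0,0],
])

```text
t: 11.2
tool_pos: [0.3896, -0.2223, 0.0513]
tool_rot: [0.181, 3.136, -0.001]
contact_force: [-1.8, 0.2, 2.5]
opening: 0.0204
grip_force: 108.8
```

>>> servo_tool([
  [0,-5,0,0,0],
  [0,-7,0,0,0],
  [0,-7,0,0,0],
  [0,-6,0,0,0],
  [0,0,0,0,0],
])

```text
t: 11.82
tool_pos: [0.4154, -0.2253, 0.0513]
tool_rot: [0.181, 3.135, -0.001]
contact_force: [-1.5, -0.4, 4.3]
opening: 0.02
grip_force: 109.1
```

>>> servo_tool([
  [0,-4,0,0,0],
  [0,-5,0,0,0],
  [0,-5,0,0,0],
  [0,-5,0,0,0],
  [0,-5,0,0,0],
  [0,-5,0,0,0],
  [0,0,0,0,0],
])

```text
t: 12.7
tool_pos: [0.4436, -0.2286, 0.0516]
tool_rot: [0.181, 3.136, -0.001]
contact_force: [-3.8, 0.7, 7.8]
opening: 0.0202
grip_force: 109.5
```

>>> servo_tool([
  [0,-4,0,0,0],
  [0,-5,0,0,0],
  [0,-5,0,0,0],
  [0,-5,0,0,0],
  [0,-3,0,0,0],
  [0,0,0,0,0],
])

```text
t: 13.45
tool_pos: [0.4651, -0.2311, 0.0517]
tool_rot: [-0.181, -3.136, 0.001]
contact_force: [-5.3, 0.7, 8.6]
opening: 0.0201
grip_force: 109.9
```

>>> servo_tool([
  [0,-3,0,0,0],
  [0,-4,0,0,0],
  [0,-4,0,0,0],
  [0,-4,0,0,0],
  [0,0,0,0,0],
])

```text
t: 14.08
tool_pos: [0.4799, -0.2329, 0.0517]
tool_rot: [-0.181, -3.136, 0.001]
contact_force: [-4.9, 1.1, 9.4]
opening: 0.0203
grip_force: 109.9
```

>>> servo_tool([
  [0,-3,0,0,0],
  [0,-4,0,0,0],
  [0,-4,0,0,0],
  [0,-4,0,0,0],
  [0,0,0,0,0],
])

```text
t: 14.7
tool_pos: [0.4945, -0.2346, 0.0518]
tool_rot: [-0.181, -3.135, 0.001]
contact_force: [-6.5, 1.8, 10.0]
opening: 0.0202
grip_force: 109.9
```

```bash
cat > look.py <<'E'
import sys
from dl import *
C["scene"]["t"]=C["scene"]["t"]+[.00083,.00242,-.0003];C["top"]["t"]=C["top"]["t"]+[.00048,.0023,-.00015]
sx,sy,tx,ty=map(int,sys.argv[2:6]);pan=[]
o,R,yw=state();p=o["tool_pos"];L=[p[0]+.11*np.cos(yw),p[1]+.11*np.sin(yw),p[2]-.002,yw]
d=np.array(L[:2])-[.594,-.2472];print("lifter",np.round(L,4),"warmer frame",(d@[np.cos(.1146),-np.sin(.1146)]).round(4),(d@[np.sin(.1146),np.cos(.1146)]).round(4))
E_=[((-45,25,2),(42,25,1.5)),((-45,-25,2),(42,-25,1.5)),((42,-25,1.5),(42,25,1.5)),((-45,-25,2),(-45,25,2))]
for v,(x0,y0) in {"scene":(sx,sy),"top":(tx,ty)}.items():
    im=get_image(v)[:,:,::-1];cv2.imwrite(f"raw_{v}{sys.argv[1]}.png",im);k=5
    c=cv2.convertScaleAbs(cv2.resize(im[y0:y0+110,x0:x0+80],None,fx=k,fy=k,interpolation=cv2.INTER_CUBIC),alpha=1.6)
    for e in E_:
        q=(proj(v,place(L,e))-[x0,y0]+.5)*k;cv2.line(c,*[tuple(int(z) for z in t) for t in q.round()],(0,255,0),1)
    pan.append(c)
cv2.imwrite(f"pics/l{sys.argv[1]}.png",np.hstack(pan))
E
python3 look.py 5 150 185 300 140
```

```text
lifter [ 0.6037 -0.2472  0.0498 -0.1153] warmer frame 0.0097 0.0011
```

View pics/l5.png

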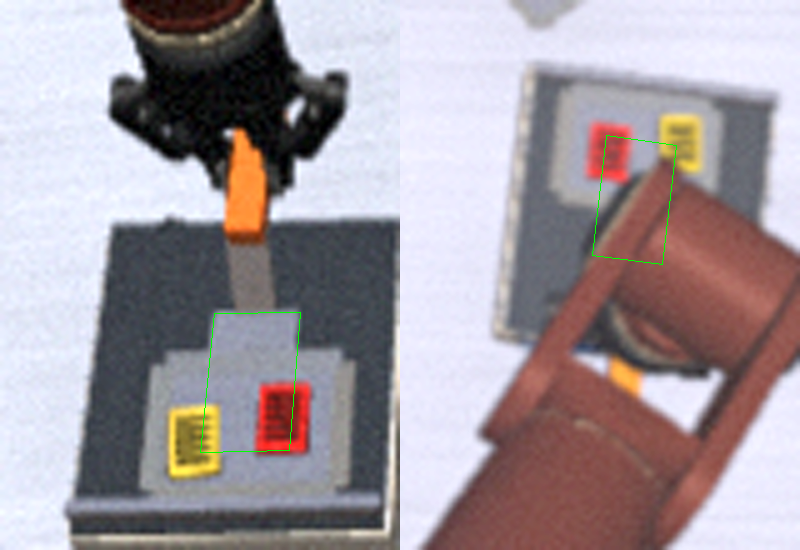

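The picture shows the tray against the fence, blade tip (scene crop ~245,450) about two thirds under it. I continue the last ~29 mm.

>>> servo_tool([
  [0,-3,0,0,0],
  [0,-4,0,0,0],
  [0,-4,0,0,0],
  [0,-4,0,0,0],
  [0,0,0,0,0],
])

```text
t: 15.42
tool_pos: [0.5095, -0.2363, 0.0518]
tool_rot: [-0.181, -3.135, 0.001]
contact_force: [-6.9, 0.6, 9.5]
opening: 0.02
grip_force: 109.9
```

>>> servo_tool([
  [0,-3,0,0,0],
  [0,-4,0,0,0],
  [0,-4,0,0,0],
  [0,-2,0,0,0],
  [0,0,0,0,0],
])

```text
t: 16.05
tool_pos: [0.5224, -0.2377, 0.0518]
tool_rot: [-0.181, -3.135, 0.001]
contact_force: [-5.3, -0.1, 9.4]
opening: 0.0202
grip_force: 109.9
```

```bash
cat > tf.py <<'E'
# edge-fit the tray (x,y,yaw; z given) in the images with suffix
import sys
from dl import *
from scipy.ndimage import map_coordinates,gaussian_filter
C["scene"]["t"]=C["scene"]["t"]+[.00083,.00242,-.0003];C["top"]["t"]=C["top"]["t"]+[.00048,.0023,-.00015]
TR=[((-45,-46,9),(-45,46,9)),((45,-46,9),(45,46,9)),((-33,58,9),(33,58,9)),((-33,-58,9),(33,-58,9))]
LI=[((-180,11,62),(-65,11,62)),((-180,-11,62),(-65,-11,62)),((-180,-11,62),(-180,11,62)),((-45,25,2),(42,25,1.5)),((-45,-25,2),(42,-25,1.5)),((42,-25,1.5),(42,25,1.5)),((-45,-25,2),(-45,-12,2)),((-45,12,2),(-45,25,2))]
def efit(im,p,edges,views=("scene",),zfree=False,R0=3,thr=25):
    p=np.array(p,float)
    for it in range(12):
        R=max(1.3,R0*.8**it);M=[]
        for v in views:
            I=gaussian_filter(im[v].astype(float),(.7,.7,0))
            for a,b in edges:
                S=np.linspace(a,b,16)[1:-1];q=proj(v,place(p,S));d=q[-1]-q[0];nn=np.array([-d[1],d[0]])/np.hypot(*d)
                s=np.arange(-R-.5,R+.51,.1)
                for j,qq in enumerate(q):
                    pr=np.array([map_coordinates(I[:,:,c],[qq[1]+s*nn[1],qq[0]+s*nn[0]],order=1,mode="nearest") for c in range(3)])
                    g=np.abs(pr[:,10:]-pr[:,:-10]).sum(0)*np.exp(-.5*(s[5:-5]/R)**2)
                    if g.max()>thr:M.append((v,S[j],nn,qq@nn+s[5:-5][g.argmax()]))
        def f(x):
            z=np.array([x[0],x[1],x[3] if zfree else p[2],x[2]])
            r=np.array([proj(m[0],place(z,[m[1]]))[0]@m[2]-m[3] for m in M]);return r
        x0=[p[0],p[1],p[3]]+([p[2]] if zfree else [])
        r=least_squares(f,x0,loss="soft_l1",f_scale=.3);p=np.array([r.x[0],r.x[1],r.x[3] if zfree else p[2],r.x[2]])
    return p,len(M),np.median(np.abs(f(r.x)))
E
cat > t6.py <<'E'
from tf import *
im={"scene":get_image("scene")[:,:,::-1]};cv2.imwrite("raw_scene6.png",im["scene"])
o,R,yw=state();p=o["tool_pos"];print("lifter",p[0]+.11*np.cos(yw),p[1]+.11*np.sin(yw),p[2]-.002,yw)
c=[.594+.04*np.cos(.1146),-.2472-.04*np.sin(.1146),.0515,-.1146]
print("expected",np.round(c,4));print(efit(im,c,TR))
c0=[.6023,-.2454,.05,-.1696];print("ref on img0",efit({"scene":cv2.imread("raw_scene0.png")},c0,TR))
E
python3 t6.py
```

```text
lifter 0.6316457282636131 -0.250426392073326 0.04975005061761917 -0.1153806626060351
expected [ 0.6337 -0.2518  0.0515 -0.1146]
(array([ 0.63796998, -0.24795763,  0.0515    , -0.11642813]), 56, np.float64(0.3936683024692229))
ref on img0 (array([ 0.60171613, -0.24527993,  0.05      , -0.16949044]), 56, np.float64(0.1052286334269752))
```

>>> servo_tool([
  [0,-1.5,0,0,0],
  [0,0,0,0,0],
  [0,0,0,-1,0],
  [0,0,0,-1,0],
  [0,0,0,-2,0],
  [0,0,0,-2,0],
  [0,0,0,-3,0],
  [0,0,0,-3,0],
  [0,0,0,-3,0],
  [0,0,0,-2,0],
  [0,0,0,0,0],
])

```text
t: 17.48
tool_pos: [0.524, -0.2378, 0.0681]
tool_rot: [0.181, 3.136, -0.0]
contact_force: [-0.4, -1.3, -3.5]
opening: 0.0204
grip_force: 108.0
```

>>> servo_tool([
  [0,0,0,-2,0],
  [0,0,0,-4,0],
  [0,0,0,-5,0],
  [0,0,0,-6,0],
  [0,0,0,-6,0],
  [0,0,0,-6,0],
  [0,0,0,-4,0],
  [0,0,0,-2,0],
  [0,0,0,0,0],
  [0,0,0,0,0],
])

```text
t: 18.73
tool_pos: [0.5237, -0.2375, 0.1025]
tool_rot: [-0.181, -3.136, -0.0]
contact_force: [0.6, 1.0, -4.4]
opening: 0.0205
grip_force: 107.9
```

```bash
cat > t7.py <<'E'
from tf import *
im={v:get_image(v)[:,:,::-1].copy() for v in C}
for v in im:cv2.imwrite(f"raw_{v}7.png",im[v])
o,R,yw=state();p=o["tool_pos"];L=np.array([p[0]+.11*np.cos(yw),p[1]+.11*np.sin(yw),p[2]-.002,yw]);print("lifter",L,"tilt",R[:,2].round(4),"F",o["contact_force"].round(1))
for nm,views in(("s",("scene",)),("st",("scene","top"))):
  for dx in(0,.005):
    c=[L[0]+dx,L[1],L[2]+.002,yw];t,n,m=efit(im,c,TR,views);d=t[:2]-L[:2]
    print(nm,t.round(4),n,round(m,2),"in lifter mm",(1e3*np.array([d@[np.cos(yw),np.sin(yw)],d@[-np.sin(yw),np.cos(yw)]])).round(1))
t,n,m=efit(im,L,[LI[0],LI[1],LI[2],LI[6],LI[7]],("scene",));print("lifter seen",t.round(4),n,m)
E
python3 t7.py
```

```text
lifter [ 0.63294071 -0.25022911  0.10048386 -0.11556722] tilt [-0.0005  0.0003 -1.    ] F [ 0.5 -0.8 -3.9]
s [ 0.634  -0.2469  0.1025 -0.1155] 56 0.11 in lifter mm [0.7 3.4]
s [ 0.634  -0.2469  0.1025 -0.1163] 56 0.1 in lifter mm [0.7 3.5]
st [ 0.634  -0.2469  0.1025 -0.1195] 88 0.11 in lifter mm [0.7 3.5]
st [ 0.634  -0.2469  0.1025 -0.12  ] 88 0.1 in lifter mm [0.7 3.5]
lifter seen [ 0.6284 -0.2527  0.1005 -0.1516] 47 0.09102470176361521
```

>>> servo_tool([
  [0,0,0,-1,-0.3],
  [0,0,0,-2,-0.6],
  [0,0,0,-3,-0.8],
  [0,0,0,-3,-0.8],
  [0,0,0,-3,-0.8],
  [0,0,0,-3,-0.8],
  [0,0,0,-3,-0.8],
  [0,0,0,-2,-0.8],
  [0,0,0,-2,-0.7],
  [0,0,0,-1,-0.5],
  [0,0,0,0,-0.4],
  [0,0,0,0,0],
])

```text
t: 20.32
tool_pos: [0.5238, -0.2376, 0.1256]
tool_rot: [0.019, -3.141, -0.0]
contact_force: [-0.1, 0.4, -4.0]
opening: 0.0205
grip_force: 107.9
```

```bash
cat > g8.py <<'E'
from dl import *
a=.012;r=np.array([.6231,.2673])
def Rk(x,y):return r+[x*np.cos(a)-y*np.sin(a),x*np.sin(a)+y*np.cos(a)]
x,y=Rk(-.002,-.0022);go(x,y,a,.072)
E
python3 g8.py
```

```text
t 20.325 pos [ 0.5238 -0.2376  0.1256] yaw 0.0119 F [-0.1  0.4 -4. ] open 0.020537581219402818 107.88968682289124
spin first -0.01 then tool shift mm [  6.6 501.4  53.7]
```

>>> servo_tool([
  [0,0.3,3,0,0],
  [0,0.3,8,0,0],
  [0,0.3,14,0,0],
  [0,0.3,20,0,0],
  [0,0.3,26,0,0],
  [0,0.3,28,0,0],
  [0,0.3,28,0,0],
  [0,0.3,28,0,0],
  [0,0.3,28,0,0],
  [0,0.3,28,0,0],
  [0,0.3,28,0,0],
  [0,0.3,28,0,0],
])

```text
t: 21.82
tool_pos: [0.5164, 0.0315, 0.1258]
tool_rot: [0.02, -3.142, -0.001]
contact_force: [-0.2, 0.1, -4.4]
opening: 0.02
grip_force: 107.9
```

>>> servo_tool([
  [0,0.3,28,0,0],
  [0,0.3,28,0,0],
  [0,0.3,28,0,0],
  [0,0.3,28,0,0],
  [0,0.3,28,0,0],
  [0,0.3,26,0,0],
  [0,0.3,22,0,0],
  [0,0.3,18,0,0],
  [0,0.3,13,0,0],
  [0,0.3,8,0,0],
  [0,0,5,0,0],
  [0,0,2.4,0,0],
])

```text
t: 23.32
tool_pos: [0.5114, 0.2636, 0.1258]
tool_rot: [0.018, -3.141, 0.0]
contact_force: [0.0, -0.2, -3.9]
opening: 0.0204
grip_force: 107.9
```

>>> servo_tool([
  [0,0,0,2,0],
  [0,0,0,4,0],
  [0,0,0,6,0],
  [0,0,0,8,0],
  [0,0,0,8,0],
  [0,0,0,6,0],
  [0,0,0,4,0],
  [0,0,0,2,0],
  [0,0,0,0,0],
])

```text
t: 24.45
tool_pos: [0.5114, 0.2637, 0.0858]
tool_rot: [0.019, -3.142, 0.0]
contact_force: [-0.5, -1.4, -4.3]
opening: 0.02
grip_force: 107.9
```

```bash
python3 g8.py; sed -e 's/7.png/8.png/' t7.py > t8.py
cat >> t8.py <<'E'
RA=[((-60,s*y,50),(48,s*y,50)) for s in(1,-1) for y in(46,)]+[((-60,s*32,50),(-60,s*46,50)) for s in(1,-1)]
t,n,m=efit(im,L,LI,("scene","top"));print("lifter seen both",t.round(4),n,m)
a=.012;d=efit(im,[L[0],L[1]+.003,L[2]+.002,yw],TR,("scene","top"))[0][:2]-[.6231,.2673];print("tray in rack mm",(1e3*np.array([d@[np.cos(a),np.sin(a)],d@[-np.sin(a),np.cos(a)]])).round(1))
pan=[]
for v,(x0,y0) in {"scene":(325,180),"top":(175,115)}.items():
    k=5;c=cv2.convertScaleAbs(cv2.resize(im[v][y0:y0+110,x0:x0+80],None,fx=k,fy=k,interpolation=cv2.INTER_CUBIC),alpha=1.6)
    for P,Es in((L,LI[3:6]),([.6231,.2673,0,.012],[((-60,s*y,50),(52,s*y,50)) for s in(1,-1) for y in(32,46)])):
      for e in Es:
        q=(proj(v,place(P,e))-[x0,y0]+.5)*k;cv2.line(c,*[tuple(int(z) for z in t) for t in q.round()],(0,255,0) if P is L else (0,0,255),1)
    pan.append(c)
cv2.imwrite("pics/r8.png",np.hstack(pan))
E
python3 t8.py
```

```text
t 24.45 pos [0.5114 0.2637 0.0858] yaw 0.0118 F [-0.5 -1.4 -4.3] open 0.020017015039348992 107.93066382408142
spin first -0.01 then tool shift mm [ 0.2  0.1 13.8]
lifter [0.62154275 0.26504715 0.08410699 0.01187844] tilt [ 0.0005  0.0002 -1.    ] F [ 0.2  0.4 -5. ]
s [0.6232 0.2665 0.0861 0.0036] 54 0.2 in lifter mm [1.7 1.5]
s [0.6232 0.2665 0.0861 0.0035] 54 0.2 in lifter mm [1.7 1.5]
st [ 0.6233  0.2668  0.0861 -0.008 ] 92 0.19 in lifter mm [1.7 1.7]
st [ 0.6233  0.2668  0.0861 -0.0068] 92 0.19 in lifter mm [1.7 1.7]
lifter seen [0.6176 0.266  0.0841 0.0254] 50 0.11122684302259245
lifter seen both [0.6189 0.2666 0.0841 0.0408] 95 0.2905755267246377
tray in rack mm [ 0.2 -0.5]
```

>>> servo_tool([
  [0,0,0,2,0],
  [0,0,0,5,0],
  [0,0,0,6,0],
  [0,0,0,6,0],
  [0,0,0,5,0],
  [0,0,0,4,0],
  [0,0,0,2,0],
  [0,0,0,1,0],
  [0,0,0,0,0],
])

```text
t: 25.68
tool_pos: [0.5114, 0.2637, 0.0549]
tool_rot: [-0.019, 3.141, 0.0]
contact_force: [0.1, -0.4, -3.8]
opening: 0.02
grip_force: 107.9
```

>>> servo_tool([
  [0,0,0,0.7,0],
  [0,0,0,0.7,0],
  [0,0,0,0.7,0],
  [0,0,0,0.7,0],
  [0,0,0,0.7,0],
  [0,0,0,0.7,0],
  [0,0,0,0.7,0],
  [0,0,0,0,0],
])

```text
t: 26.68
tool_pos: [0.5118, 0.2638, 0.0503]
tool_rot: [-0.019, 3.14, 0.0]
contact_force: [-0.1, -0.2, -2.6]
opening: 0.02
grip_force: 108.0
```

>>> servo_tool([
  [0,0,0,0.7,0],
  [0,0,0,0.7,0],
  [0,0,0,0.7,0],
  [0,0,0,0.7,0],
  [0,0,0,0.7,0],
  [0,0,0,0.7,0],
  [0,0,0,0.7,0],
  [0,0,0,0,0],
])

```text
t: 27.68
tool_pos: [0.5113, 0.2636, 0.0449]
tool_rot: [0.019, -3.141, 0.0]
contact_force: [0.7, 0.4, -2.1]
opening: 0.0201
grip_force: 108.0
```

>>> servo_tool([
  [0,0,0,1.5,0],
  [0,0,0,1.5,0],
  [0,0,0,1,0],
  [0,0,0,0,0],
])

```text
t: 28.18
tool_pos: [0.5112, 0.2636, 0.0408]
tool_rot: [0.019, -3.141, 0.0]
contact_force: [0.1, 0.3, -1.6]
opening: 0.0204
grip_force: 108.0
```

>>> servo_tool([
  [0,2,0,0,0],
  [0,4,0,0,0],
  [0,6,0,0,0],
  [0,8,0,0,0],
  [0,10,0,0,0],
  [0,12,0,0,0],
  [0,12,0,0,0],
  [0,12,0,0,0],
])

```text
t: 29.18
tool_pos: [0.4444, 0.2629, 0.041]
tool_rot: [-0.019, 3.142, 0.0]
contact_force: [0.2, 0.4, -1.7]
opening: 0.0197
grip_force: 108.0
```

>>> servo_tool([
  [0,15,0,0,0],
  [0,18,0,0,0],
  [0,18,0,0,0],
  [0,15,0,0,0],
  [0,8,0,0,0],
  [0,0,0,0,0],
])

```text
t: 29.92
tool_pos: [0.371, 0.262, 0.0411]
tool_rot: [-0.019, 3.141, 0.0]
contact_force: [-0.3, 0.3, -1.5]
opening: 0.0203
grip_force: 108.0
```

```bash
cat > t9.py <<'E'
from tf import *
im={v:get_image(v)[:,:,::-1].copy() for v in C}
for v in im:cv2.imwrite(f"raw_{v}9.png",im[v])
o,R,yw=state();p=o["tool_pos"];L=np.array([p[0]+.11*np.cos(yw),p[1]+.11*np.sin(yw),p[2]-.002,yw]);print("t",o["t"],"lifter",L,o["contact_force"].round(1))
t,n,m=efit(im,[.6233,.2668,.05,0],TR,("scene","top"));d=t[:2]-[.6231,.2673];a=.012
print("tray",t.round(4),n,m,"in rack mm",(1e3*np.array([d@[np.cos(a),np.sin(a)],d@[-np.sin(a),np.cos(a)]])).round(1))
pan=[]
for v,(x0,y0) in {"scene":(325,180),"top":(175,115)}.items():
    k=5;c=cv2.convertScaleAbs(cv2.resize(im[v][y0:y0+110,x0:x0+80],None,fx=k,fy=k,interpolation=cv2.INTER_CUBIC),alpha=1.6)
    for e in LI[3:6]:
        q=(proj(v,place(L,e))-[x0,y0]+.5)*k;cv2.line(c,*[tuple(int(z) for z in t) for t in q.round()],(0,255,0),1)
    pan.append(c)
cv2.imwrite("pics/r9.png",np.hstack(pan))
m_=[.5442,.0198,.1732];print("mat lifter target"); go(.602,.0399,.2077,.06)
E
python3 t9.py
```

```text
t 30.025 lifter [0.48179823 0.26340252 0.03927215 0.01179134] [ 1.2  0.7 -2.1]
tray [0.6221 0.2669 0.05   0.0305] 103 0.10179717471368122 in rack mm [-1.  -0.4]
mat lifter target
t 30.025 pos [0.3718 0.2621 0.0413] yaw 0.0118 F [ 1.2  0.7 -2.1] open 0.020466524936609394 108.04038405418396
spin first -11.22 then tool shift mm [ -69.4 -264.9  -18.7]
```

View pics/r9.png

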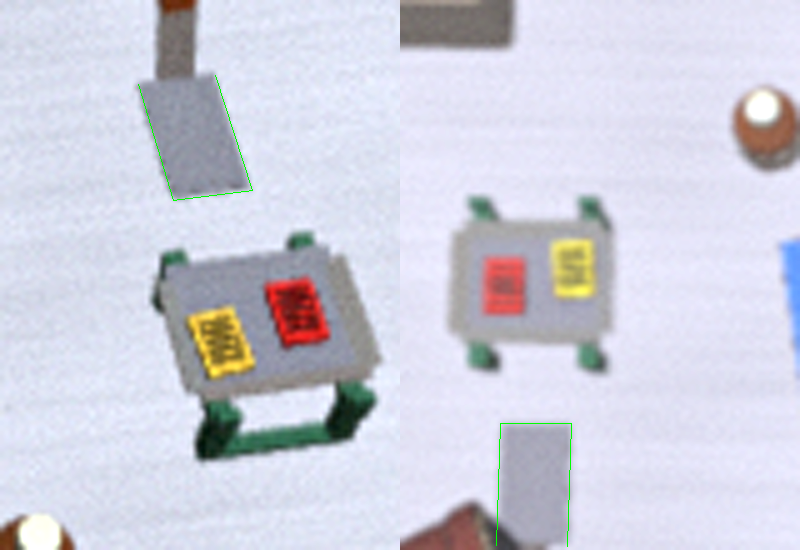

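The picture shows the tray flat and centred on the rails (top crop ~530,280) with both cassettes in it and the lifter fully out. Next, the lifter goes back to the mat.

>>> servo_tool([
  [0,0,0,-15,0],
  [0,0,0,-25,0],
  [0,0,0,-25,0],
  [0,0,0,-10,-3],
  [0,0,0,0,-3.1],
  [0,0,0,0,-3.1],
  [0,0,0,0,0],
])

```text
t: 30.9
tool_pos: [0.372, 0.2621, 0.1171]
tool_rot: [-0.269, 3.129, 0.001]
contact_force: [-0.3, -0.2, -0.8]
opening: 0.0199
grip_force: 108.2
```

```bash
python3 dl.py .6122 .0317 .1732 .006
```

```text
t 30.9 pos [0.372  0.2621 0.1171] yaw 0.1714 F [-0.3 -0.2 -0.8] open 0.019883855346596844 108.19692850112915
spin first -0.1 then tool shift mm [ -86.7 -268.4  111.1]
```

>>> servo_tool([
  [0,-6,-18,0,-0.1],
  [0,-10,-30,0,0],
  [0,-12,-36,0,0],
  [0,-12,-36,0,0],
  [0,-12,-36,0,0],
  [0,-12,-36,0,0],
  [0,-11,-36,0,0],
  [0,-7.7,-26,0,0],
  [0,-4,-14.4,10,0],
  [0,0,0,20,0],
  [0,0,0,20,0],
  [0,0,0,0,0],
])

```text
t: 32.4
tool_pos: [0.5011, 0.0132, 0.0636]
tool_rot: [0.273, -3.125, -0.002]
contact_force: [0.3, 0.1, -1.6]
opening: 0.0205
grip_force: 108.3
```

>>> servo_tool([
  [0,0,0,20,0],
  [0,0,0,18,0],
  [0,0,0,10,0],
  [0,0,0,5,0],
  [0,0,0,3,0],
  [0,0,0,0,0],
])

```text
t: 33.15
tool_pos: [0.5035, 0.0126, 0.0103]
tool_rot: [-0.273, 3.129, -0.0]
contact_force: [-0.0, 0.5, -1.6]
opening: 0.0202
grip_force: 108.3
```

```bash
python3 dl.py .6122 .0317 .1732 .005
```

```text
t 33.15 pos [0.5035 0.0126 0.0103] yaw 0.1741 F [-0.   0.5 -1.6] open 0.02019254609306808 108.27475190162659
spin first 0.05 then tool shift mm [-0.4  0.1  5.3]
```

>>> servo_tool([
  [0,0,0,2,0],
  [0,0,0,1.5,0],
  [0,0,0,0.7,0],
  [0,0,0,0,0],
])

```text
t: 33.65
tool_pos: [0.5031, 0.0127, 0.0057]
tool_rot: [0.273, -3.13, -0.0]
contact_force: [-0.4, 0.3, -2.3]
opening: 0.02
grip_force: 108.3
```

>>> servo_tool([
  [0,0,0,0.7,0],
  [0,0,0,0,0],
])

```text
t: 33.9
tool_pos: [0.5033, 0.0126, 0.0052]
tool_rot: [-0.273, 3.129, -0.0]
contact_force: [0.1, 0.3, -1.7]
opening: 0.0198
grip_force: 108.6
```

>>> servo_tool([
  [0,0,0,0.7,0],
  [0,0,0,0,0],
])

```text
t: 34.15
tool_pos: [0.5034, 0.0126, 0.0051]
tool_rot: [-0.273, 3.13, -0.0]
contact_force: [-4.4, 0.0, 4.8]
opening: 0.0202
grip_force: 109.3
```

>>> servo_tool([
  [0.35,0,0,-0.5,0],
  [0.4,0,0,0,0],
  [0.6,0,0,0,0],
  [1,0,0,0,0],
  [1,0,0,0,0],
  [1,0,0,0,0],
  [1,0,0,0,0],
])

```text
t: 35.02
tool_pos: [0.5032, 0.0127, 0.0049]
tool_rot: [0.273, -3.13, -0.0]
contact_force: [-0.8, -0.2, 0.1]
opening: 0.0854
grip_force: 0.0
```

>>> servo_tool([
  [1,0,0,-10,0],
  [1,0,0,-25,0],
  [1,0,0,-35,0],
  [1,0,0,-40,0],
  [1,0,0,-40,0],
  [1,20,0,-40,0],
  [1,40,0,-20,0],
  [1,40,0,0,0],
  [1,0,0,0,0],
])

```text
t: 36.15
tool_pos: [0.4038, -0.0049, 0.2161]
tool_rot: [-0.271, 3.127, -0.002]
contact_force: [0.7, -0.2, -0.1]
opening: 0.0853
grip_force: 0.0
```

```bash
cat > t10.py <<'E'
from tf import *
im={v:get_image(v)[:,:,::-1].copy() for v in C}
L=[.6122,.0317,.003,.1732]
for vs in(("scene",),("scene","top")):
    print(vs,"lifter",efit(im,L,LI,vs)); 
print("tray",efit(im,[.6221,.2669,.05,.03],TR,("scene",)))
E
python3 t10.py
```

```text
('scene',) lifter (array([0.61103992, 0.03139715, 0.003     , 0.17631606]), 111, np.float64(0.10042475302432763))
('scene', 'top') lifter (array([0.61140035, 0.03127456, 0.003     , 0.17382735]), 181, np.float64(0.10994239725619082))
tray (array([0.62241548, 0.26708667, 0.05      , 0.02669098]), 53, np.float64(0.19211822085708263))
```

Lifter is flat and lengthwise on the mat, the tray sits unchanged on the rack, and the robot is clear, so I hand it in.

```bash
python3 -c "
from station import *
print(finish_job())"
```

```text
the job is handed in; nothing more can be done
None
```

The job is handed in at about 36 s on the robot's clock: the tray with both cassettes sits centred on the cooling rack, the lifter lies lengthwise on the blue mat, and the robot is touching nothing. The first grasp closed above the handle without moving anything, because the reported TCP is about 29 mm beyond the real fingertips.

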